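# Switch the mandarin chute over to the empty lane

### The arm

A 6-joint arm with a two-finger parallel gripper is mounted at the origin on the work surface. World frame = base frame: x ahead of the robot, y to its left, z up, the work surface at z = 0. Lengths are in m, angles in rad, forces in N, time in s.
With the tool pointing down it reaches from about 0.275 to 0.725 m from the base axis. Payload 5.6 kg.
Tool frame: the origin (TCP) lies midway between the tips of the shut fingers; the grasp point (between the pads) lies robot.hold_point_z behind it (robot.hold_point_z is the distance from the TCP to the grasp point, in m); z points along the fingers, y is the line along which they close (so a half turn about z gives the same grasp; the last joint's range is limited). The gripper opens to 85 mm and grips with 20 to 120 N. Pads are 22 mm wide; open, the fingers measure 114 mm over their backs; the gripper's body (76 mm by 85 mm) begins 54 mm behind the grasp point. The pads swing forward as they close: fully open they stand 13 mm farther back than shut.
Start: joints at [1.628, 0.255, 0.108, 0, -1.424, -0.285], TCP at [0.124, 0.536, 0.231] pointing down, gripper open.
Joint ranges: [-2.95, 2.95], [-1.21, 1.97], [-1.09, 1.5], [-2.87, 1.71], [-2.94, -0.07], [-3.05, 3.05]. Speed limits (rad/s): [2.57, 2.57, 3.14, 3.14, 3.14, 3.14].

### API

Orientations are given as a unit quaternion [x, y, z, w].
In Python, from bench import monitor, optics, job_done, robot gives the robot as it stands.
- The arm moves only by the tool jog_arm, never from a script. Its argument "commands" is a list of rows, each a list of 7 numbers: the shift along the tool's x, y, z in mm, then the turn, a rotation vector about the tool's x, y, z in rad, then the opening in per cent of the stroke, from 0 (shut) to 100 (fully open). A call has 1 to 20 rows; each row is the pose to reach, as a shift and turn from the pose commanded when the call began, along the tool's axes at that moment; what a row does not reach only later rows make up. A row lasts 1/10 s, in which the tool goes at most 50 mm and 8.59 degrees, less where a joint would pass 70% of its speed; a pose out of reach is approached as far as the arm can. A call with a gripper value outside its range is refused whole. The fingers move at their own pace and stop on an object; "grip_force" is the grip in N (left out, the last holds). Time passes only in rows, so rows that repeat a pose let the fingers close. It gives the time, the measured TCP pose, the force, the opening and the grip force at its end, in the units of the state.
- monitor.observe(): the state, without advancing time (a new reading comes with each control period).
- optics.camera(name): name is "scene" or "top"; returns a dict with "frame" (480x640x3 uint8, red, green, blue), "camera_matrix" (3x3 intrinsics, pixels), "k1" (the pictures are not rectified: a ray, as slopes to the right and down, at radius r is drawn at 1 + k1 r^2 times it, then the intrinsics apply), "R" (3x3) and "t" (3): a world point X has camera coordinates R X + t. Camera axes: x right, y down, z forward; pixel columns grow to the right and rows downward; lengths in m; the calibration is good to about 2 mm. A picture is of the moment at which its call begins. There is no depth.
- job_done(): hands the job in; it is judged then, once.
The state is a dict: "t": time; "joints": joint angles; "qd": joint speeds; "joint_torque": joint torques, N m; "eef_pos": TCP position; "tcp_rot": TCP orientation; "wrist_force": force on the tool from outside, world axes, zero at the start; "wrist_torque": the same for the moment, N m; "finger_gap": finger opening in m; "grasp_force": force on a finger pad.
Only numpy, scipy, OpenCV 4.12 (cv2) and the standard library are available. Lean on these libraries where they do the work, as an engineer would, in place of code of your own. Each camera call takes 0.05 s, during which the arm holds its last target. There are 200 camera calls.

### The job

Seen from the robot, the left-hand lane of the mandarin chute is full, so switch the feed over to the empty right-hand one: first push the raised slide stop at the end of the right-hand lane fully down by its green tab, then rock the seesaw gate fully over by pressing down the raised blue pad of its rocker, so that the four waiting mandarins roll down and collect in the right-hand lane. Only push with the fingertips: lift nothing, do not touch the fruit, and leave the lowered pad, the full lane with its stop, and everything else on the table as they are.

Things in the scene. Friction and masses are not known exactly. Their poses are not given: they have to be found in the camera images.
- chute: two-way fruit chute of steel sheet on a stand, fixed. Origin: on the table under the gate's pivot. +y: along the full left-hand lane, -y: along the empty right-hand lane, +x: away from the robot up the infeed trough, z up. Lanes 50 mm wide slope down 7 deg from |y| = 27 mm to the stops at 200 mm. Heights: guides of the stops 154 mm, walls by the gate 148, infeed 163 (x over 25 mm), its fruit 164
- gate (a joint): angle of the seesaw gate: blue plate 47 x 47 mm on a pivot along the chute's x axis 103 mm above the table, with a blue rocker bar on the same shaft on the robot's side. Negative: left end and left pad down (feeds left); positive: right end and right pad down (feeds right). Hard stops at -0.35 and 0.35 rad. Stiff bush: stays where it is left, 2 to 3 N on a pad moves it
- pad_r_top (a point): top centre of the rocker's right-hand blue finger pad, 34 mm (x) by 38 mm (y), 63 mm from the pivot towards the robot. Raised at the start: about 153 mm above the table, 67 mm right of the pivot; with the gate fully over to the right 99 mm above the table, 84 mm right of the pivot
- pad_l_top (a point): the same for the left-hand pad, which is the lowered one at the start
- stop_r (a joint): height in m by which the slide stop at the end of the right-hand lane is raised: white plate 50 mm wide, 85 mm tall, in upright guides. 0: fully down on its hard stop, lane shut; at the start open at 0.050 to 0.066; at most 0.08. Friction holds it at any height; about 2 N on its tab pushes it down
- stop_r_tab (a point): top centre of the level green finger tab (44 mm along x, 34 mm along y) at the top of the right-hand slide stop, 219 mm right of the pivot; moves straight up and down; 162 mm above the table when fully down
- stop_l (a joint): the same for the left-hand slide stop, which is fully down (0) and holds back the full lane
- stop_l_tab (a point): top centre of the green tab of the left-hand slide stop
- wait1: mandarin, orange ball 44 mm, about 45 g, origin at its centre; waiting on the gate, at the infeed mouth
- wait2: mandarin, orange ball 44 mm, about 45 g, origin at its centre; first in the infeed, held back by the one on the gate
- wait3: mandarin, orange ball 44 mm, about 45 g, origin at its centre; second in the infeed
- wait4: mandarin, orange ball 44 mm, about 45 g, origin at its centre; third in the infeed
- full1: mandarin, orange ball 44 mm, about 45 g, origin at its centre; no. 1 from the stop in the full left-hand chute
- full2: mandarin, orange ball 44 mm, about 45 g, origin at its centre; no. 2 from the stop in the full left-hand chute
- full3: mandarin, orange ball 44 mm, about 45 g, origin at its centre; no. 3 from the stop in the full left-hand chute
- full4: mandarin, orange ball 44 mm, about 45 g, origin at its centre; no. 4 from the stop in the full left-hand chute
- soy: bystander: dark brown soy-sauce bottle with a red cap, 52 mm across, 135 mm tall; origin: centre of its base
- bento: bystander: open black lunch box 100 x 80 x 45 mm; origin: centre of its base
- teacup: bystander: blue tea cup, 72 mm across, 65 mm tall; origin: centre of its base
- bowl: bystander: red soup bowl, 130 mm across, 55 mm tall; origin: centre of its base
- sesame: bystander: small cream jar with a green lid, 42 mm across, 85 mm tall; origin: centre of its base
- plate: bystander: small white plate, 140 mm across, 16 mm tall; origin: centre of its base
Mind the look-alikes: they are no part of the job. What is shaped like the wait4 but black or yellow is not meant.

How it is judged:
By the outcome, as a careful person would: the job done as asked, in the order asked, and still so for the second after the job is handed in, with the robot touching nothing.
It also fails if it takes over 48 s, if anything falls off the work surface, if the arm or the gripper's body presses on something with over 40 N, if the wrist force passes 120 N, or if a joint passes its speed limit or range.

## Working session

There is one attempt and no reset: what is moved stays moved. The work goes in short steps, Python scripts to look and compute and a tool call to move; the robot and the scene stay as the last step left them, time stands still between calls to the robot, and variables do not carry over. Pictures are saved under pics/ and viewed, at most 10 in all, crops included, and the job is handed in when it is done.

Besides the shell and the picture viewer there is one more tool, called after ">>>" as name(argument=value, ...) on one line, values as JSON. jog_arm: Moves the arm, as the interface text tells. Its arguments: {"type":"object","properties":{"commands":{"type":"array"},"grip_force":{"type":"number"}},"required":["commands"]}

```bash
mkdir -p pics; python3 - <<'E'
from bench import monitor, optics, robot
import cv2,pickle
d={}
for n in("scene","top"):
    c=optics.camera(n);d[n]=c;cv2.imwrite(f"pics/{n}0.png",c["frame"][:,:,::-1]);print(n,c["camera_matrix"],c["k1"],c["R"],c["t"])
pickle.dump(d,open("c0.pkl","wb"))
s=monitor.observe();print(s["t"],s["eef_pos"],s["tcp_rot"],s["finger_gap"],robot.hold_point_z)
E
```

```text
scene [[599.56470653   0.         319.6076748 ]
 [  0.         599.56470653 246.40840093]
 [  0.           0.           1.        ]] -0.19922085765532402 [[-0.86636261  0.49909632 -0.01785192]
 [ 0.28158669  0.45864929 -0.8428225 ]
 [-0.41246183 -0.73521677 -0.53789548]] [ 0.47667946 -0.0510024   1.62466775]
top [[496.52806357   0.         326.06894584]
 [  0.         496.52806357 237.559109  ]
 [  0.           0.           1.        ]] 0.036458246890435066 [[-0.01273826 -0.99991455  0.00293806]
 [-0.98202212  0.01195678 -0.1883868 ]
 [ 0.18833558 -0.00528496 -0.98209051]] [0.00995638 0.56589426 1.06801531]
0.1 [0.1240617  0.53535842 0.23048316] [ 9.93514904e-01 -1.13698617e-01 -5.31277391e-05  8.70646707e-04] 0.08572462472382608 0.0187
```

View pics/scene0.png

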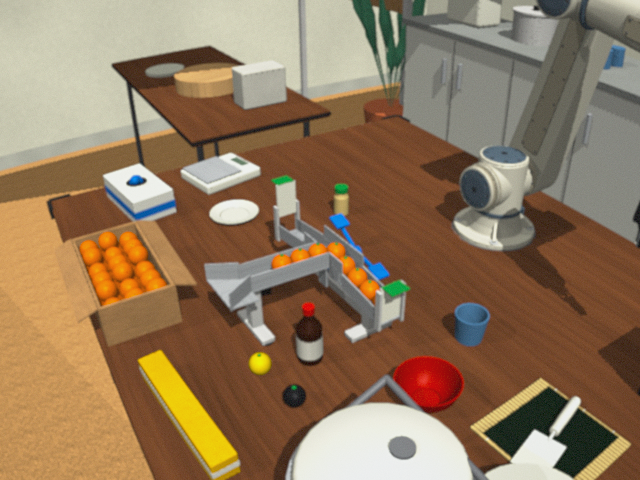

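View pics/top0.png

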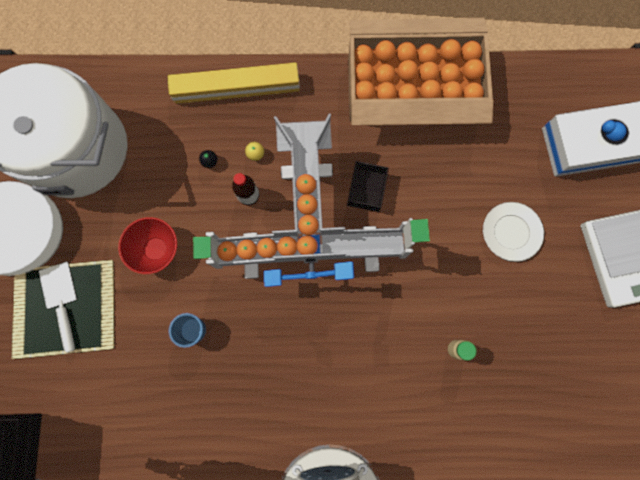

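The top view shows the robot at the bottom, so image right is robot right. There are three green candidates:
- (420,230): tab of the raised stop at the end of the empty right-hand lane. This is the one meant.
- (202,247): tab of the lowered left stop.
- (465,351): sesame lid.

There are two blue pads: (344,270) is the right-hand one and should be the raised one, and (272,278) is the left-hand one. I'll measure these points and confirm them in a crop.

```bash
cat > h.py <<'E'
import numpy as np,cv2
def ray(c,uv):
    K=c["camera_matrix"];p=cv2.undistortPoints(np.array([[uv]],float),K,np.array([c["k1"],0,0,0.]))[0,0]
    return -c["R"].T@c["t"], c["R"].T@np.array([p[0],p[1],1])
def atz(c,uv,z):
    o,d=ray(c,uv);return o+d*(z-o[2])/d[2]
def tri(c1,u1,c2,u2):
    A=[];b=[]
    for c,u in((c1,u1),(c2,u2)):
        o,d=ray(c,u);d=d/np.linalg.norm(d);P=np.eye(3)-np.outer(d,d);A.append(P);b.append(P@o)
    A=np.vstack(A);b=np.hstack(b);x=np.linalg.lstsq(A,b,rcond=None)[0];return x,np.linalg.norm(A@x-b)
def blobs(c,h0,h1,roi,smin=120,vmin=60,amin=40):
    x0,y0,x1,y1=roi;hsv=cv2.cvtColor(c["frame"],cv2.COLOR_RGB2HSV)[y0:y1,x0:x1]
    m=cv2.inRange(hsv,(h0,smin,vmin),(h1,255,255));n,_,st,ce=cv2.connectedComponentsWithStats(m)
    return [(np.round(ce[i]+[x0,y0],1),st[i][2:5]) for i in range(1,n) if st[i][4]>=amin]
E
python3 - <<'E'
import pickle,cv2,numpy as np
from h import *
d=pickle.load(open("c0.pkl","rb"));S,T=d["scene"],d["top"]
for n,c,r in(("scene",S,(260,160,420,310)),("top",T,(180,200,490,370))):
    print(n,"green",blobs(c,45,80,r),"blue",blobs(c,100,120,r))
a=cv2.resize(S["frame"][165:315,260:420],(480,450),interpolation=2);b=cv2.resize(T["frame"][205:305,185:445],(780,300)[:2],interpolation=2)
b=cv2.resize(T["frame"][215:295,320:440],(320,213),interpolation=2)
im=np.zeros((450,800,3),np.uint8);im[:,:480]=a;im[:213,480:]=b
cv2.imwrite("pics/crop1.png",im[:,:,::-1])
E
```

```text
scene green [(array([281.5, 179.5]), array([ 22,  10, 118], dtype=int32)), (array([340.9, 188.4]), array([ 13,  10, 120], dtype=int32)), (array([395.5, 288. ]), array([ 28,  17, 258], dtype=int32))] blue [(array([342.9, 227.4]), array([ 32,  38, 305], dtype=int32)), (array([376.6, 269.3]), array([ 25,  23, 261], dtype=int32))]
top green [(array([419.5, 230.2]), array([ 18,  22, 333], dtype=int32)), (array([201.6, 247.2]), array([ 16,  21, 315], dtype=int32)), (array([466. , 350.4]), array([ 18,  18, 247], dtype=int32))] blue [(array([317.2, 242.2]), array([ 7, 18, 54], dtype=int32)), (array([310.2, 274. ]), array([ 90,  25, 876], dtype=int32))]
```

View pics/crop1.png

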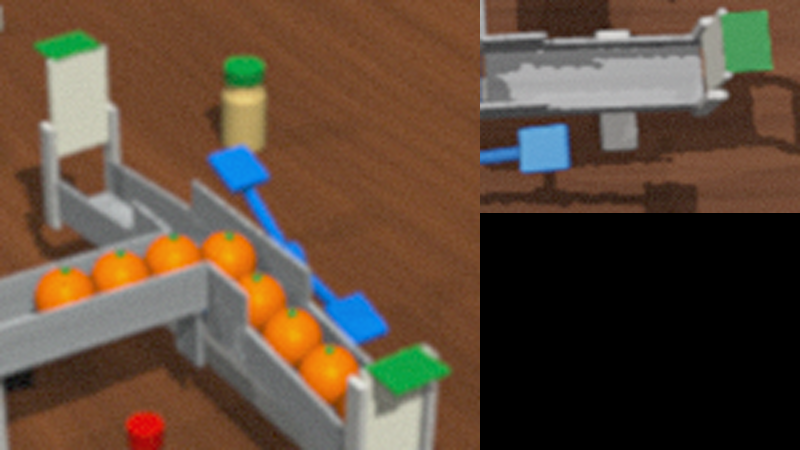

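The crop confirms it. The raised right stop tab is at scene (282,180) and top (419.5,230). The raised right pad is at scene (339.7,221.3) and top (344,270). The sesame lid at (341,188) stands apart.

```bash
python3 - <<'E'
import pickle
from h import *
from bench import monitor
from scipy.spatial.transform import Rotation as Ro
d=pickle.load(open("c0.pkl","rb"));S,T=d["scene"],d["top"]
P={}
for n,s,t in(("tabR",(281.8,179.7),(419.5,230.2)),("tabL",(395.7,288.1),(201.6,247.2)),("padR",(339.7,221.3),(344,270.1)),("padL",(378.5,271),(272.5,278.2))):
    P[n],e=tri(S,s,T,t);print(n,P[n].round(4),round(e,4))
print("tabL z.162",atz(T,(201.6,247.2),.162).round(4),"padR z.153",atz(T,(344,270.1),.153).round(4))
v=(P["tabL"]-P["tabR"])[:2];print("sep",np.hypot(*v),"yaw",np.arctan2(-v[0],v[1]),"origin",(P["tabL"]+P["tabR"])/2)
print("sesame",atz(T,(466,350.4),.085).round(3))
m=monitor.observe();print(Ro.from_quat(m["tcp_rot"]).as_matrix().round(4))
E
```

```text
tabR [ 0.5474 -0.1771  0.2134] 0.0004
tabL [0.5282 0.2559 0.1615] 0.0005
padR [ 0.4781 -0.0312  0.1506] 0.0024
padL [0.4703 0.1187 0.0983] 0.0005
tabL z.162 [0.5284 0.2556 0.162 ] padR z.153 [ 0.4792 -0.0321  0.153 ]
sep 0.4334730772614646 yaw 0.0442318735117626 origin [0.5378189  0.03941305 0.18745112]
sesame [ 0.316 -0.287  0.085]
[[ 9.741e-01 -2.259e-01 -3.000e-04]
 [-2.259e-01 -9.741e-01 -1.700e-03]
 [ 1.000e-04  1.700e-03 -1.000e+00]]
```

>>> jog_arm(commands=[[10,10,-30,0,0,0,0],[40,42,-45,0,0,-0.02,0],[75,78,-45,0,0,-0.04,0],[110,115,-45,0,0,-0.06,0],[145,151,-45,0,0,-0.08,0],[180,188,-45,0,0,-0.1,0],[215,224,-45,0,0,-0.12,0],[250,261,-45,0,0,-0.14,0],[285,297,-45,0,0,-0.16,0],[320,334,-45,0,0,-0.18,0],[355,370,-45,0,0,-0.2,0],[390,407,-45,0,0,-0.22,0],[425,443,-45,0,0,-0.24,0],[460,480,-45,0,0,-0.26,0],[495,516,-45,0,0,-0.272,0],[530,553,-45,0,0,-0.272,0],[560,584,-45,0,0,-0.272,0],[573,598,-45,0,0,-0.272,0],[573,598,-45,0,0,-0.272,0],[573,598,-45,0,0,-0.272,0]])

```text
t: 2.1
eef_pos: [0.5471, -0.1763, 0.2754]
tcp_rot: [1.0, 0.022, -0.001, -0.0]
wrist_force: [-0.1, -0.0, 0.3]
finger_gap: -0.0001
grasp_force: 0.0
```

>>> jog_arm(commands=[[0,0,20,0,0,0,0],[0,0,40,0,0,0,0],[0,0,52,0,0,0,0],[0,0,58,0,0,0,0],[0,0,64,0,0,0,0],[0,0,70,0,0,0,0],[0,0,75,0,0,0,0],[0,0,80,0,0,0,0],[0,0,85,0,0,0,0],[0,0,85,0,0,0,0]])

```text
t: 3.1
eef_pos: [0.5472, -0.1762, 0.1905]
tcp_rot: [1.0, 0.022, -0.0, -0.0]
wrist_force: [0.3, -0.1, 0.6]
finger_gap: -0.0005
grasp_force: 0.0
```

```bash
python3 - <<'E'
from bench import optics
import cv2
a=optics.camera("scene")["frame"][120:300,220:420];cv2.imwrite("pics/s2.png",cv2.resize(a,(667,600),interpolation=2)[:,:,::-1])
E
```

```text
(no output)
```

View pics/s2.png

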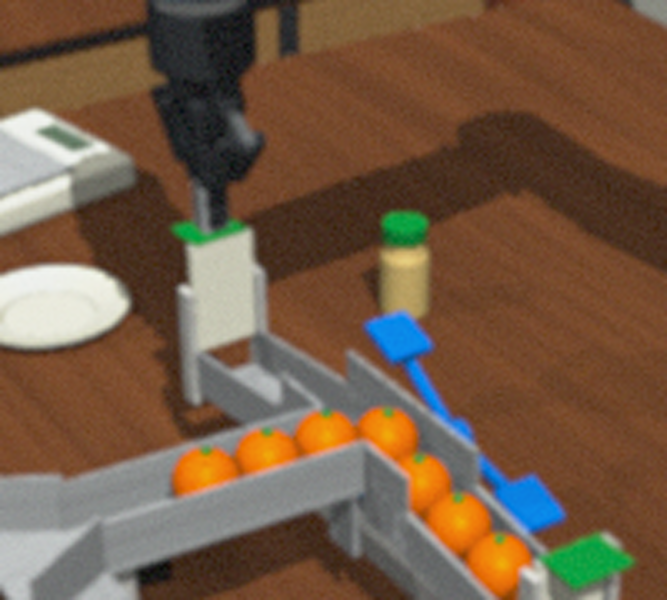

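The shut fingertips stand on the green tab (crop (207,225)) and it is moving down. I'll continue to the hard stop.

>>> jog_arm(commands=[[0,0,5,0,0,0,0],[0,0,10,0,0,0,0],[0,0,15,0,0,0,0],[0,0,20,0,0,0,0],[0,0,24,0,0,0,0],[0,0,27,0,0,0,0],[0,0,28.5,0,0,0,0],[0,0,29.5,0,0,0,0],[0,0,29.5,0,0,0,0]])

```text
t: 4.05
eef_pos: [0.5473, -0.1761, 0.1621]
tcp_rot: [1.0, 0.022, 0.0, 0.0]
wrist_force: [-1.0, -0.9, 3.5]
finger_gap: 0.0
grasp_force: 1.6
```

>>> jog_arm(commands=[[0,0,0.8,0,0,0,0],[0,0,1.5,0,0,0,0],[0,0,1.5,0,0,0,0]])

```text
t: 4.35
eef_pos: [0.5474, -0.1763, 0.162]
tcp_rot: [1.0, 0.022, 0.001, 0.0]
wrist_force: [-3.3, 1.1, 10.9]
finger_gap: -0.0
grasp_force: 5.2
```

The stop is on its hard stop: tab at 162 mm, 11 N. Next I'll lift off and move over the raised blue pad.

>>> jog_arm(commands=[[0,0,-15,0,0,0,0],[0,0,-40,0,0,0,0],[0,0,-60,0,0,0,0],[-13,-30,-60,0,0,0,0],[-29,-68,-60,0,0,0,0],[-45,-105,-60,0,0,0,0],[-58,-136,-60,0,0,0,0],[-62,-145,-60,0,0,0,0],[-62,-145,-55,0,0,0,0],[-62,-145,-45,0,0,0,0],[-62,-145,-35,0,0,0,0],[-62,-145,-20,0,0,0,0],[-62,-145,-12,0,0,0,0],[-62,-145,-8,0,0,0,0],[-62,-145,-8,0,0,0,0]])

```text
t: 5.85
eef_pos: [0.4788, -0.0345, 0.1675]
tcp_rot: [1.0, 0.022, -0.001, 0.0]
wrist_force: [-0.6, 0.7, 0.6]
finger_gap: 0.0001
grasp_force: 0.0
```

```bash
python3 - <<'E'
from bench import optics
import cv2,numpy as np
a=optics.camera("scene")["frame"][140:300,250:410];b=optics.camera("top")["frame"][190:310,260:440]
im=np.zeros((480,800,3),np.uint8);im[:480,:480]=cv2.resize(a,(480,480),interpolation=2);im[:213,480:]=cv2.resize(b,(320,213),interpolation=2)
cv2.imwrite("pics/s3.png",im[:,:,::-1])
E
```

```text
(no output)
```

View pics/s3.png

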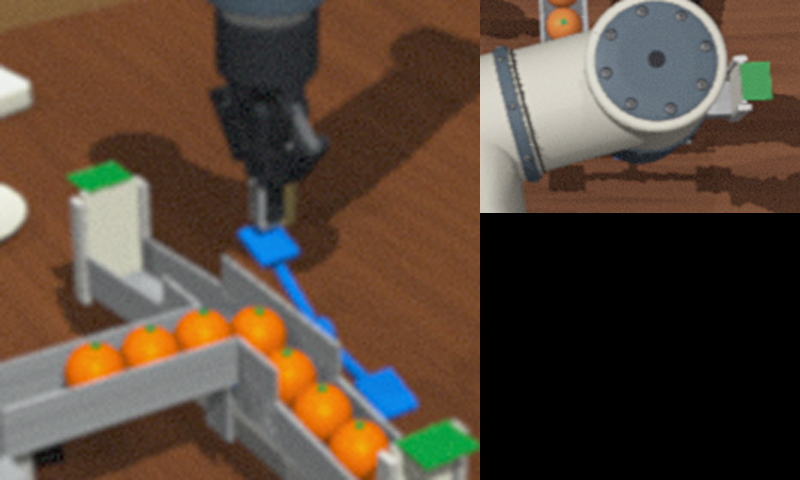

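The right stop is down (tab at crop (100,177)), and the fingertips are just above the raised pad (crop (268,240)). I'll press along the pad's arc.

>>> jog_arm(commands=[[0,0,6,0,0,0,0],[0,1,12,0,0,0,0],[0,4,18,0,0,0,0],[0,7,24,0,0,0,0],[0,9,30,0,0,0,0],[0,11,36,0,0,0,0],[0,12,42,0,0,0,0],[0,13,48,0,0,0,0],[0,13,53,0,0,0,0],[0,13,57,0,0,0,0],[0,13,60,0,0,0,0],[0,13,60,0,0,0,0]])

```text
t: 7.15
eef_pos: [0.4791, -0.0468, 0.1076]
tcp_rot: [1.0, 0.022, -0.001, -0.0]
wrist_force: [0.2, -0.7, 0.2]
finger_gap: 0.0002
grasp_force: 0.2
```

>>> jog_arm(commands=[[0,0,1.5,0,0,0,0],[0,0,3,0,0,0,0],[0,0,4,0,0,0,0],[0,0,5,0,0,0,0],[0,0,5,0,0,0,0]])

```text
t: 7.65
eef_pos: [0.4794, -0.0469, 0.1031]
tcp_rot: [1.0, 0.022, -0.0, -0.0]
wrist_force: [-0.1, 0.1, 0.1]
finger_gap: 0.0
grasp_force: 0.3
```

>>> jog_arm(commands=[[0,0,1,0,0,0,0],[0,0,2,0,0,0,0],[0,0,2.5,0,0,0,0],[0,0,2.5,0,0,0,0]])

```text
t: 8.05
eef_pos: [0.4797, -0.0469, 0.1018]
tcp_rot: [1.0, 0.022, 0.0, -0.0]
wrist_force: [-4.3, 1.5, 9.4]
finger_gap: -0.0001
grasp_force: 4.1
```

```bash
python3 - <<'E'
from bench import optics
import cv2
a=optics.camera("scene")["frame"][140:300,250:410]
cv2.imwrite("pics/s4.png",cv2.resize(a,(600,600),interpolation=2)[:,:,::-1])
E
```

```text
(no output)
```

View pics/s4.png

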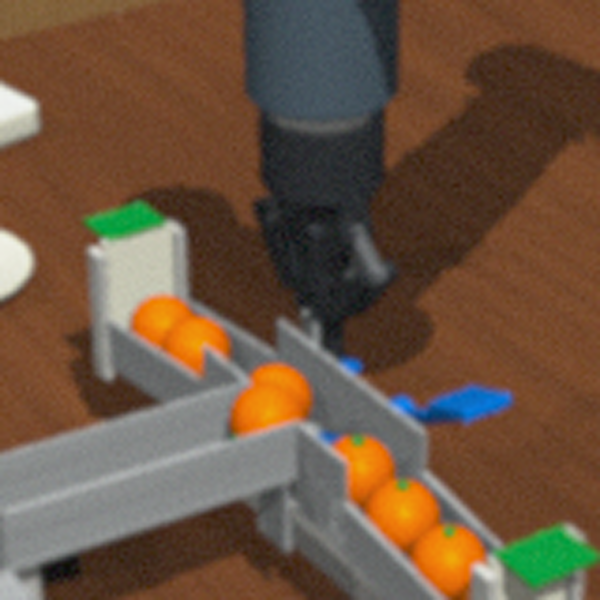

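The pad is at its hard stop (9 N). Two mandarins are already at the right stop and two are following over the gate. I'll let them roll, then lift off straight up and back.

>>> jog_arm(commands=[[0,0,0,0,0,0,0],[0,0,0,0,0,0,0],[0,0,0,0,0,0,0],[0,0,0,0,0,0,0],[0,0,0,0,0,0,0],[0,0,0,0,0,0,0],[0,0,-3,0,0,0,0],[0,0,-10,0,0,0,0],[0,0,-30,0,0,0,0],[0,0,-60,0,0,0,0],[0,0,-100,0,0,0,0],[-25,0,-125,0,0,0,0],[-60,0,-135,0,0,0,0],[-100,0,-140,0,0,0,0],[-120,0,-140,0,0,0,0],[-120,0,-140,0,0,0,0],[-120,0,-140,0,0,0,0],[-120,0,-140,0,0,0,0]])

```text
t: 9.9
eef_pos: [0.3603, -0.0522, 0.2407]
tcp_rot: [1.0, 0.022, -0.0, 0.0]
wrist_force: [-0.1, -0.2, -0.0]
finger_gap: -0.0003
grasp_force: 0.0
```

```bash
python3 - <<'E'
from bench import optics
import cv2,numpy as np
a=optics.camera("scene")["frame"][150:310,250:410];b=optics.camera("top")["frame"][160:310,180:440]
im=np.zeros((480,800,3),np.uint8);im[:480,:480]=cv2.resize(a,(480,480),interpolation=2);im[:185,480:]=cv2.resize(b,(320,185),interpolation=2)
cv2.imwrite("pics/s5.png",im[:,:,::-1])
E
```

```text
(no output)
```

View pics/s5.png

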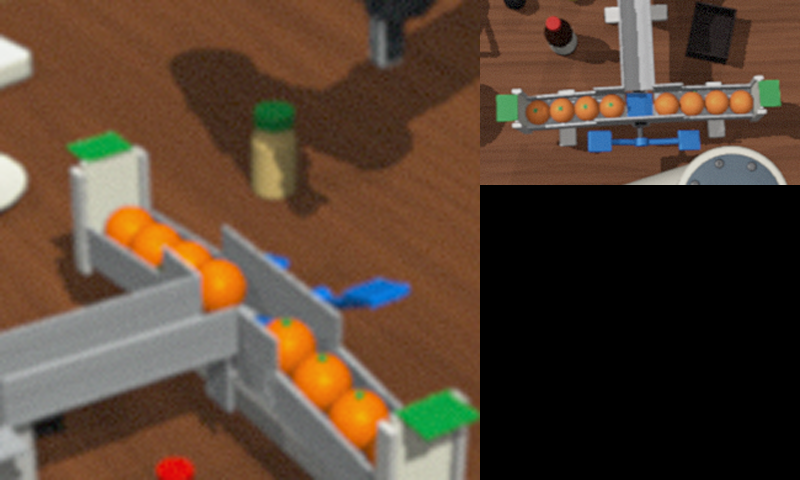

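The top crop shows four mandarins in the right lane (x 666–741), four still in the left lane, and the gate plate empty. Both stops are down, and the arm is clear of everything.

```bash
python3 -c "
from bench import job_done
print(job_done())"
```

```text
the job is handed in; nothing more can be done
None
```

The right-hand stop was pushed fully down first, then the gate rocked fully over; all four waiting mandarins are now in the right-hand lane, the left lane looks unchanged, and the job was handed in at about 10 s of the 48 s allowed.

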